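# Hook the feeder dish onto the slate's anti-tip post

## Task

Take the teal feeder dish with the open C-shaped clip and slide it sideways under the brass knob so that the steel post on the slate tile passes through the gap and sits well inside the C. Leave the dish released and resting flat on the slate, lying lengthways along the bare part of the tile. Do not disturb the yellow dish with the closed ring.

Things in the scene. Friction and masses are not known exactly. Their poses are not given: they have to be found in the camera images.
- open_dish_centre (a point): Centre, half-way up, of the teal open plastic dish to be moved: 80 mm long (x), 46 wide (y), 28 high, walls 4, about 90 g; loose and level on the ledge. Grip it across its 46 mm width, outside the long walls. +x points from the dish to the C clip on its end and out through the gap; z up.
- open_dish_ring (a point): Centre of the open C clip on the end of the teal dish, 66 mm along +x from the dish centre, 5 mm above the dish's underside; axes as the dish. A round bar 10 mm thick, inside diameter 40, outside 60, lying flush with the underside. The gap faces +x (away from the dish), is 32 mm wide; the tips end 19 mm ahead of the C's centre.
- post_foot (a point): Foot of the fixed upright steel post (10 mm diameter), on its axis at the top face of the grey slate tile (fixed, level, 200 x 140 x 12 mm). A flat brass knob, 48 mm wide, spans 42 to 52 mm above the tile; the C cannot pass over it. +x: along the tile, from its bare part to the post, which is on the centre line, 40 mm from the +x end; z up.
- closed_dish_centre (a point): Centre, half-way up, of the loose yellow dish, to be left alone: sizes and axes as the teal dish, but its ring at +x is closed. The other bystanders (glass jar, cork tube, stack of three teal trays with a spoon) stand 60 mm or more clear of the dishes and slate, at the far and right edges, under 110 mm high.
Things that resemble listed ones, but are neither listed nor needed, are in the scene too. Leave any red look-alike of the part that bears post_foot alone.

How it is judged:
At the end, for the whole second after the job is handed in: The post is inside the teal dish's C (within 17 mm of its centre, at most 10 mm towards the gap); the dish is flat on the slate (5 mm, 0.1 rad), its centre on the bare side, 30 mm or more from the post and within 40 mm of the centre line; the yellow dish is within 30 mm of its start (horizontal distance between post_foot and open_dish_ring below 0.017 m and x of post_foot in the frame of open_dish_ring below 0.01 m and z of open_dish_centre in the frame of post_foot between 0.009 and 0.019 m and angle between open_dish_centre's own z axis and vertical below 0.1 rad and y of open_dish_centre in the frame of post_foot between -0.04 and 0.04 m and x of open_dish_centre in the frame of post_foot below -0.03 m and distance of closed_dish_centre from where it was at the start of the episode below 0.03 m); the robot touches nothing.
It fails at once if the yellow dish is moved more than 30 mm (distance of closed_dish_centre from where it was at the start of the episode above 0.03 m).
It also fails if it takes over 35 s, if anything falls off the work surface, if the arm or the gripper's body presses on something with over 40 N, if the wrist force passes 120 N, or if a joint passes its speed limit or range.

## Robot

A 6-joint arm with a two-finger parallel gripper is mounted at the origin on the work surface. World frame = base frame: x ahead of the robot, y to its left, z up, the work surface at z = 0. Lengths are in m, angles in rad, forces in N, time in s.
With the tool pointing down it reaches from about 0.375 to 0.9 m from the base axis. Payload 3.1 kg.
Tool frame: the origin (TCP) lies between the finger pads; the fingertips stand 22 mm ahead of it and the grasp point (between the pads) lies 3 mm ahead of it; z points along the fingers, y is the line along which they close (so a half turn about z gives the same grasp; the last joint's range is limited). The gripper opens to 87 mm and grips with 3 to 60 N. Pads are 19 mm wide; open, the fingers measure 117 mm over their backs; the gripper's body (75 mm by 190 mm) begins 51 mm behind the grasp point.
Start: joints at [0.951, 0.527, 1.433, -0, 1.181, -0.178], TCP at [0.267, 0.565, 0.245] pointing down, gripper open.
Joint ranges: [-3.08, 3.08], [-0.75, 2.2], [0.22, 2.44], [-1.43, 4.57], [0, 2.65], [-2.85, 2.85]. Speed limits (rad/s): [2.79, 2.79, 3.14, 3.14, 3.14, 3.14].

## Interface

Orientations are given as a unit quaternion [x, y, z, w].
In Python, from rig import get_obs, camera, get_calibration, hand_in, cut_out gives the robot as it stands.
- The arm moves only by the shell command python3 -m inch 'ROWS' [OPENING] [FORCE]. ROWS is JSON, one flat list of numbers, 6 for each row, row after row: the shift along the tool's x, y, z scaled (see below), then the turn, a rotation vector about the tool's x, y, z scaled (see below). A call has 1 to 20 rows; each row is the pose to reach, as a shift and turn from the pose commanded when the call began, along the tool's axes at that moment; what a row does not reach only later rows make up. The controller multiplies each number of a shift by 0.08 m and each number of a turn by 90 degrees. A row lasts 1/12 s, in which the tool goes at most 41.7 mm and 7.16 degrees, less where a joint would pass 70% of its speed; a pose out of reach is approached as far as the arm can. A call with a number of a shift or a turn outside -1 to 1 is refused whole. A call with a gripper value outside its range is refused whole. OPENING is the finger opening in mm, from 0 to 87, set as the call begins (- or left out, the last holds). The fingers move at their own pace and stop on an object; FORCE is the grip in N (left out, the last holds). Time passes only in rows, so rows that repeat a pose let the fingers close. It gives the time, the measured TCP pose, the force, the opening and the grip force at its end, in the units of the state.
- get_obs(): the state, without advancing time (a new reading comes with each control period).
- camera(name): name is "scene" or "top"; returns the picture (420x560x3 uint8, red, green, blue); there is no depth.
- get_calibration(name): a dict with "vertical_fov" (degrees; the focal length in pixels is half the picture's height over the tangent of half this angle, whatever the lens; pixels are square), "cx", "cy" (the principal point, pixels), "D" ([k1, k2, p1, p2, k3] as OpenCV has them; the pictures are not rectified), "T" (4x4, takes a point from camera to world coordinates). Camera axes: x right, y down, z forward; pixel columns grow to the right and rows downward; lengths in m; the calibration is good to about 2 mm. A picture is of the moment at which its call begins. get_calibration takes no time and is no camera call.
- hand_in(): hands the job in; it is judged then, once.
Trained networks look in the newest picture that a camera, given by its name, has taken for a name from the list of things; names that differ only in an ending like _2 or _b are one class to them, and where a whole thing is asked for, a point or a joint stands for the part that bears it (a point fixed in the world has none). Each returns a list of dicts, best first, with "conf" (0 to 1); they miss things now and then, are a little off and sometimes report something else, mostly with a low value. They report only what shows in the picture. A call takes as long as a camera call. They do not tell look-alikes from the thing itself.
- cut_out(camera, thing): "region" (420x560 bool, what is visible of it) and "bbox" ([left, top, right, bottom] in pixels, round what is visible of it).
The state is a dict: "time": time; "q": joint angles; "joint_velocities": joint speeds; "joint_torque": joint torques, N m; "position": TCP position; "tool_rot": TCP orientation; "ft_force": force on the tool from outside, world axes, zero at the start; "moment": the same for the moment, N m; "grip_width": finger opening in m; "grip_force": force on a finger pad.
Only numpy, scipy, OpenCV 4.12 (cv2) and the standard library are available. Lean on these libraries where they do the work, as an engineer would, in place of code of your own. Each camera call takes 0.05 s, during which the arm holds its last target. There are 200 camera calls.

## Working session

There is one attempt and no reset: what is moved stays moved. The work goes in short steps, Python scripts to look and compute and a shell command to move; the robot and the scene stay as the last step left them, time stands still between calls to the robot, and variables do not carry over. Pictures are saved under pics/ and viewed, at most 10 in all, crops included, and the job is handed in when it is done.

```bash
mkdir -p pics; ls; python3 - <<'E'
from rig import *
import cv2
for n in("scene","top"):
    im=camera(n); cv2.imwrite(f"pics/{n}0.png",im[:,:,::-1]); print(get_calibration(n))
    for t in("open_dish_centre","closed_dish_centre","post_foot"):
        try: print(t,[(d['bbox'],round(d['conf'],2)) for d in cut_out(n,t)])
        except Exception as e: print(t,e)
print(get_obs())
E
```

```text
pics
{'vertical_fov': 51.113776369068226, 'cx': 275.77947169855753, 'cy': 207.38510847110436, 'D': array([0.03375893, 0.        , 0.        , 0.        , 0.        ]), 'T': array([[ 0.1172373 ,  0.64161951, -0.75801044,  1.27598167],
       [ 0.99306669, -0.0823514 ,  0.08388564, -0.01138238],
       [-0.00860056, -0.76258944, -0.64682562,  0.64152727],
       [ 0.        ,  0.        ,  0.        ,  1.        ]])}
open_dish_centre [([101.5, 194.1, 129.3, 239.5], 0.7)]
closed_dish_centre [([190.8, 180.0, 218.9, 228.9], 0.92)]
post_foot [([269.6, 172.9, 353.1, 238.8], 0.98), ([393.0, 177.2, 488.8, 254.0], 0.95)]
{'vertical_fov': 52.43278669988847, 'cx': 282.40250329917666, 'cy': 207.28002116216283, 'D': array([-0.09614317,  0.        ,  0.        ,  0.        ,  0.        ]), 'T': array([[ 0.02254647, -0.98460017,  0.17336136,  0.39845502],
       [-0.99969946, -0.0238733 , -0.0055719 ,  0.05712548],
       [ 0.0096248 , -0.17318363, -0.98484252,  0.90282406],
       [ 0.        ,  0.        ,  0.        ,  1.        ]])}
open_dish_centre [([422.0, 200.3, 453.7, 254.0], 0.94)]
closed_dish_centre [([329.2, 202.5, 358.3, 267.4], 0.87)]
post_foot [([181.0, 168.6, 282.7, 277.1], 0.79), ([57.4, 133.1, 167.4, 236.5], 0.63)]
{'time': 0.4, 'q': array([ 9.50487399e-01,  5.27690660e-01,  1.43288018e+00,  2.44756958e-05,
        1.18140307e+00, -1.78522468e-01]), 'joint_velocities': array([-0.00060381, -0.00100606, -0.00257776, -0.00139042, -0.00012764,
       -0.00167154]), 'joint_torque': array([-1.95301127e-04, -4.39504230e+01, -1.76657349e+01,  6.32893830e-02,
        5.30596718e-02, -6.88924365e-05]), 'position': array([0.26712933, 0.56490084, 0.24437367]), 'tool_rot': array([ 2.19105768e-01,  9.75701095e-01, -1.71219791e-04, -8.45607115e-05]), 'ft_force': array([0.10470925, 0.45269629, 1.15681568]), 'moment': array([-0.00302083,  0.00572015,  0.00704697]), 'grip_force': 0.0, 'grip_width': 0.08711022961438601}
```

View pics/top0.png

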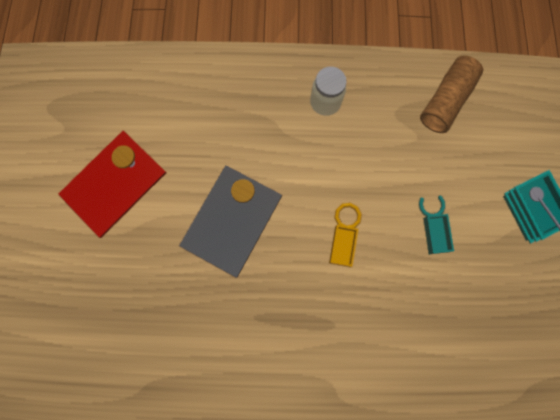

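View pics/scene0.png

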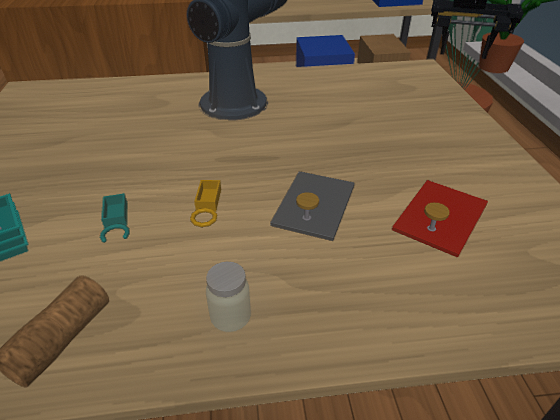

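The top view shows the candidates for the teal dish: the open dish at (438,233) with its C at (432,206), the teal tray stack at (535,205) and the yellow closed-ring dish at (344,246). For the post: the grey slate with its knob at (243,190) and the red look-alike at (122,156). I choose the teal dish with the open C and the grey slate, and I'll fit their models in both views.

```bash
cat > h.py <<'E'
import numpy as np, cv2
from rig import *
from scipy.optimize import minimize
S=4
def proj(n,P):
    c=get_calibration(n); T=np.linalg.inv(c["T"]); f=210/np.tan(np.radians(c["vertical_fov"]/2))
    K=np.array([[f,0,c["cx"]],[0,f,c["cy"]],[0,0,1.]])
    return cv2.projectPoints(np.asarray(P,float),cv2.Rodrigues(T[:3,:3])[0],T[:3,3],K,c["D"])[0][:,0]
def box(cx,cy,lx,ly,z0,z1): return [[cx+a*lx/2,cy+b*ly/2,z] for a in(-1,1) for b in(-1,1) for z in(z0,z1)]
def cyl(cx,r,z0,z1): return [[cx+r*np.cos(t),r*np.sin(t),z] for t in np.linspace(0,6.28,40) for z in(z0,z1)]
def dish(closed):  # origin: dish centre at underside
    h=[box(0,0,.08,.046,0,.028)]
    a0=0 if closed else np.arctan2(16,19)
    th=np.linspace(a0,2*np.pi-a0,40)
    for t,u in zip(th[:-1],th[1:]):
        h.append([[.066+.025*np.cos(w)+np.cos(w)*.005*np.cos(p),(.025+.005*np.cos(p))*np.sin(w),.005+.005*np.sin(p)] for w in(t,u) for p in np.linspace(0,6.28,9)])
    return h
def slate(): # origin: post foot
    return [box(-.06,0,.2,.14,-.012,0),cyl(0,.005,0,.042),cyl(0,.024,.042,.052)]
def world(h,p):
    c,s=np.cos(p[2]),np.sin(p[2]); R=np.array([[c,-s,0],[s,c,0],[0,0,1]])
    return [np.array(g)@R.T+[p[0],p[1],p[3]] for g in h]
def render(n,h,p):
    m=np.zeros((420*S,560*S),np.uint8); W=world(h,p); q=proj(n,np.vstack(W)); i=0
    for g in W:
        k=q[i:i+len(g)]; i+=len(g)
        cv2.fillConvexPoly(m,cv2.convexHull(np.round((k+.5)*S-.5).astype(np.int32)),1)
    return m
def fit(h,masks,p0,z=None):
    big={n:cv2.resize(m.astype(np.uint8),None,fx=S,fy=S,interpolation=cv2.INTER_NEAREST) for n,m in masks.items()}
    def cost(v):
        p=list(v)+([z] if z is not None else [])
        r=0
        for n,m in big.items():
            k=render(n,h,p); r+=1-(k&m).sum()/max(1,(k|m).sum())
        return r
    v0=np.array(p0[:3] if z is not None else p0,float)
    for sc in(1,.3):
        d=np.array([.015,.015,.15,.01][:len(v0)])*sc
        s=np.vstack([v0]+[v0+np.eye(len(v0))[i]*d for i in range(len(v0))])
        o=minimize(cost,v0,method="Nelder-Mead",options=dict(initial_simplex=s,xatol=1e-4,fatol=1e-4,maxfev=200)); v0=o.x
    return o.x,o.fun
def ground(n,uv,z):
    c=get_calibration(n); f=210/np.tan(np.radians(c["vertical_fov"]/2))
    K=np.array([[f,0,c["cx"]],[0,f,c["cy"]],[0,0,1.]])
    d=c["T"][:3,:3]@np.append(cv2.undistortPoints(np.array([[uv]],float),K,c["D"])[0,0],1); o=c["T"][:3,3]
    return (o+d*(z-o[2])/d[2])[:2]
E
python3 - <<'E'
from h import *
ims={n:camera(n) for n in("top","scene")}
def mask(n,thing,near):
    return min(cut_out(n,thing),key=lambda d:np.hypot(*(np.array(d["bbox"][:2])+np.array(d["bbox"][2:]))/2-np.array(near)))["region"]
for name,h,top,sc,a,b,za in(("open_dish_centre",dish(0),(438,227),(115,217),(438,236),(432,206),.02),("closed_dish_centre",dish(1),(344,235),(205,204),(344,246),(348,216),.02),("post_foot",slate(),(232,223),(311,206),(208,260),(243,190),.012)):
    A,B=ground("top",a,za),ground("top",b,.05 if name=="post_foot" else .005)
    p0=[*(B if name=="post_foot" else A),np.arctan2(*(B-A)[::-1]),.012 if name=="post_foot" else 0]
    M={"top":mask("top",name,top),"scene":mask("scene",name,sc)}
    if name.startswith("open") or 1: np.savez(f"m_{name}.npz",**M)
    x,c=fit(h,M,p0); x2,c2=fit(h,M,p0,p0[3]); print(name,np.round(p0,3),x.round(4),round(c,3),x2.round(4),round(c2,3))
    for n in M:
        k=cv2.findContours(render(n,h,[*x2,p0[3]]),1,2)[0]
        ims[n]=cv2.resize(ims[n],(560*S,420*S)) if ims[n].shape[0]==420 else ims[n]
        cv2.drawContours(ims[n],k,-1,(255,0,255),2)
        if n=="top": xx=x2
a=ims["top"][600:1150,650:1900]; b=ims["scene"][650:1050,350:1450]
o=np.vstack([cv2.resize(a,(800,300)),cv2.resize(b,(800,290))])
cv2.imwrite("pics/fit.png",o[:,:,::-1])
E
```

```text
open_dish_centre [ 0.5   -0.278  0.077  0.   ] [ 5.054e-01 -2.809e-01  1.156e-01 -2.000e-04] 0.211 [ 0.5053 -0.2808  0.1158] 0.21
closed_dish_centre [ 0.475 -0.078 -0.165  0.   ] [ 4.758e-01 -7.820e-02 -1.651e-01 -4.000e-04] 0.171 [ 0.4759 -0.0782 -0.167 ] 0.173
post_foot [ 0.582  0.134 -0.461  0.012] [ 0.5782  0.1331 -0.47    0.0117] 0.079 [ 0.5788  0.1334 -0.463 ] 0.079
```

View pics/fit.png

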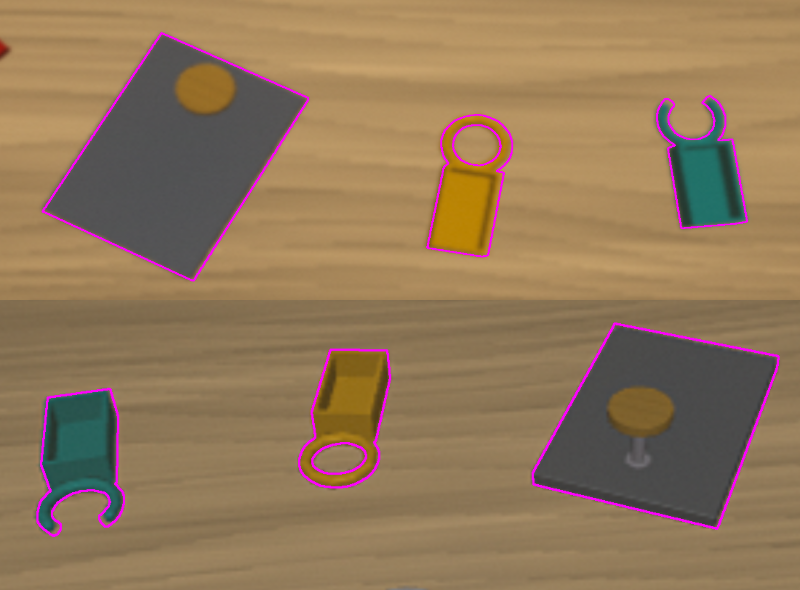

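The magenta model outlines lie on all three things in both views: the teal open-C dish, the yellow closed-ring dish and the grey slate. The fitted heights agree with table level and a 12 mm tile. I'll start toward the teal dish, first checking how one move behaves.

```bash
python3 -m inch '[-0.27,-0.31,0,0,0,0,-0.53,-0.61,0,0,0,0,-0.8,-0.92,0,0,0,0]' 87 20
python3 -m inch '[-0.27,-0.31,0,0,0,0,-0.53,-0.61,0,0,0,0,-0.8,-0.92,0,0,0,0]'
```

```text
time: 1.05
position: [0.2935, 0.4704, 0.2444]
tool_rot: [0.218, 0.976, 0.0, 0.0]
ft_force: [0.3, 0.2, 1.1]
grip_width: 0.087
grip_force: 0.0
time: 1.3
position: [0.3201, 0.3759, 0.2448]
tool_rot: [0.219, 0.976, 0.0, 0.0]
ft_force: [1.4, -0.7, -0.3]
grip_width: 0.0872
grip_force: 0.0
```

```bash
python3 -m inch '[-0.27,-0.31,0,0,0,0,-0.53,-0.61,0,0,0,0,-0.8,-0.92,0,0,0,0]' >/dev/null
python3 -m inch '[-0.27,-0.31,0,0,0,0,-0.53,-0.61,0,0,0,0,-0.8,-0.92,0,0,0,0]' >/dev/null
python3 -m inch '[-0.27,-0.31,0,0,0,0,-0.53,-0.61,0,0,0,0,-0.8,-0.92,0,0,0,0]' >/dev/null
python3 -m inch '[-0.27,-0.31,0,0,0,0,-0.53,-0.61,0,0,0,0,-0.8,-0.92,0,0,0,0]' >/dev/null
python3 -m inch '[-0.27,-0.31,0,0,0,0,-0.53,-0.61,0,0,0,0,-0.8,-0.92,0,0,0,0]' >/dev/null
python3 -m inch '[-0.27,-0.31,0,0,0,0,-0.53,-0.61,0,0,0,0,-0.8,-0.92,0,0,0,0]'
python3 -m inch '[-0.2,-0.23,0,0,0,-0.07,-0.4,-0.46,0,0,0,-0.14,-0.6,-0.69,0,0,0,-0.21,-0.8,-0.92,0,0,0,-0.28,-0.8,-0.92,0,0,0,-0.355,-0.8,-0.92,0,0,0,-0.355]'
cat >> h.py <<'E'
def go(x,y,z,yawy):
    "remaining shift (tool axes, move units) and turn (units) to put the TCP at x,y,z with tool y at yawy"
    from scipy.spatial.transform import Rotation as Ro
    o=get_obs(); R=Ro.from_quat(o["tool_rot"]); Rg=Ro.from_matrix(np.array([[np.sin(yawy),np.cos(yawy),0],[-np.cos(yawy),np.sin(yawy),0],[0,0,-1]]))
    print("shift",(R.inv().apply(np.array([x,y,z])-o["position"])/.08).round(3),"turn",((R.inv()*Rg).as_rotvec()/(np.pi/2)).round(3),o["time"],o["q"].round(2))
E
python3 -c "
from h import *
go(.5053,-.2808,.026,.1158+np.pi/2)"
```

```text
time: 2.8
position: [0.4784, -0.1878, 0.2447]
tool_rot: [0.219, 0.976, 0.0, 0.0]
ft_force: [-0.4, 0.2, -0.3]
grip_width: 0.0872
grip_force: 0.0
time: 3.3
position: [0.505, -0.2817, 0.2444]
tool_rot: [-0.058, 0.998, -0.0, 0.0]
ft_force: [-0.5, 0.1, 0.7]
grip_width: 0.0866
grip_force: 0.0Traceback (most recent call last):
  File "<string>", line 3, in <module>
    go(.5053,-.2808,.026,.1158+np.pi/2)
    ~~^^^^^^^^^^^^^^^^^^^^^^^^^^^^^^^^^
  File "h.py", line 51, in go
    o=get_obs(); R=Ro.from_quat(o["tool_rot"]); Rg=Ro.from_matrix(np.array([[np.sin(yawy),np.cos(yawy),0],[-np.cos(yawy),np.sin(yawy),0],[0,0,-1]]))
                                                   ~~~~~~~~~~~~~~^^^^^^^^^^^^^^^^^^^^^^^^^^^^^^^^^^^^^^^^^^^^^^^^^^^^^^^^^^^^^^^^^^^^^^^^^^^^^^^^^^^
  File "scipy/spatial/transform/_rotation.pyx", line 1143, in scipy.spatial.transform._rotation.Rotation.from_matrix
ValueError: Non-positive determinant (left-handed or null coordinate frame) in rotation matrix 0: [[ 0.99330267 -0.11554137  0.        ]
 [ 0.11554137  0.99330267  0.        ]
 [ 0.          0.         -1.        ]].
```

```bash
sed -i 's/\[\[np.sin(yawy),np.cos(yawy),0\],\[-np.cos(yawy),np.sin(yawy),0\]/[[-np.sin(yawy),np.cos(yawy),0],[np.cos(yawy),np.sin(yawy),0]/' h.py
python3 -m inch '[0,0,0.3,0,0,0,0,0,0.6,0,0,0,0,0,0.91,0,0,0]' >/dev/null
python3 -m inch '[0,0,0.3,0,0,0,0,0,0.6,0,0,0,0,0,0.91,0,0,0,0,0,0.91,0,0,0]'
python3 -c "
from h import *
go(.5053,-.2808,.026,.1158+np.pi/2)
im=camera('scene');cv2.imwrite('pics/pre.png',cv2.resize(im[140:280,40:240],(800,560),interpolation=2)[:,:,::-1])"
```

```text
time: 3.88
position: [0.5019, -0.2771, 0.0949]
tool_rot: [-0.057, 0.998, 0.003, -0.004]
ft_force: [-0.7, 0.9, -0.9]
grip_width: 0.0869
grip_force: 0.0
shift [-0.043 -0.057  0.86 ] turn [ 0.005 -0.004 -0.001] 3.8833 [-0.7   0.67  1.68  0.    0.8  -2.38]
```

View pics/pre.png

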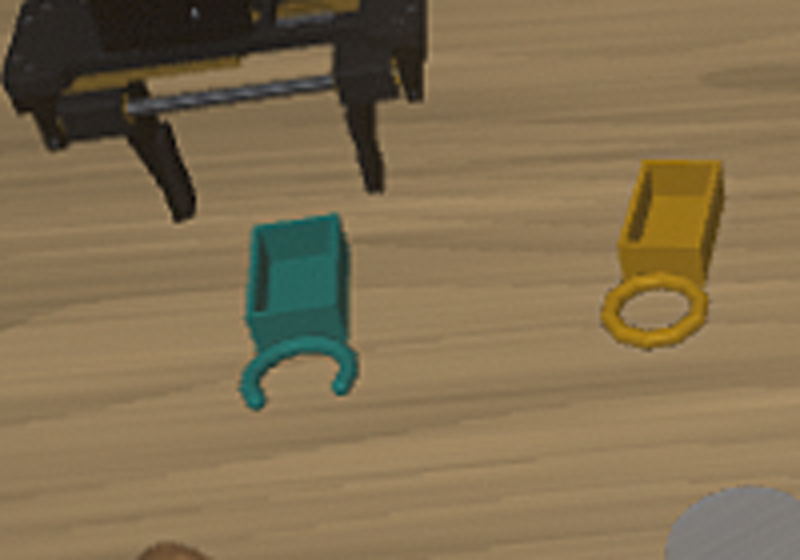

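The close crop shows the teal dish with the open C at crop (300,290), between and below the fingers, and the closed-ring yellow dish at right (670,240), so the choice is right. I'll let the arm settle and measure before going down.

```bash
python3 -m inch '[0,0,0,0,0,0,0,0,0,0,0,0]'
python3 -c "
from h import *
go(.5053,-.2808,.026,.1158+np.pi/2)"
```

```text
time: 4.1
position: [0.5056, -0.2805, 0.1006]
tool_rot: [-0.058, 0.998, -0.001, 0.001]
ft_force: [0.0, -0.6, 0.2]
grip_width: 0.0871
grip_force: 0.0
shift [ 0.006 -0.002  0.932] turn [-0.001  0.001 -0.   ] 4.1 [-0.7   0.66  1.67  0.    0.8  -2.39]
```

```bash
python3 -m inch '[0,0,0.15,0,0,0,0,0,0.3,0,0,0,0,0,0.45,0,0,0,0,0,0.6,0,0,0,0,0,0.72,0,0,0,0,0,0.82,0,0,0,0,0,0.9,0,0,0,0,0,0.92,0,0,0,0,0,0.92,0,0,0,0,0,0.92,0,0,0]'
python3 -m inch '[0,0,0,0,0,0,0,0,0,0,0,0,0,0,0,0,0,0,0,0,0,0,0,0,0,0,0,0,0,0,0,0,0,0,0,0,0,0,0,0,0,0,0,0,0,0,0,0]' 30 20
```

```text
time: 4.93
position: [0.5048, -0.2802, 0.0254]
tool_rot: [-0.058, 0.998, -0.0, 0.0]
ft_force: [-0.3, -0.2, -0.2]
grip_width: 0.0869
grip_force: 0.0
time: 5.6
position: [0.5047, -0.2802, 0.0254]
tool_rot: [-0.058, 0.998, -0.0, 0.0]
ft_force: [-0.4, -1.9, 1.0]
grip_width: 0.0458
grip_force: 20.0
```

```bash
python3 -m inch '[0,0,-0.1,0,0,0,0,0,-0.3,0,0,0,0,0,-0.5,0,0,0,0,0,-0.7,0,0,0,0,0,-0.9,0,0,0]'
python3 -m inch '[0,0,-0.2,0,0,0,0,0,-0.4,0,0,0,0,0,-0.5,0,0,0,0,0,-0.5,0,0,0]'
python3 -m inch '[-0.01,0.2,0,0,0,0,-0.02,0.5,0,0,0,0,-0.035,0.84,0,0,0,0]' >/dev/null
python3 -m inch '[-0.01,0.28,0,0,0,0,-0.02,0.56,0,0,0,0,-0.035,0.84,0,0,0,0]' >/dev/null
python3 -m inch '[-0.01,0.28,0,0,0,0,-0.02,0.56,0,0,0,0,-0.035,0.84,0,0,0,0]' >/dev/null
python3 -m inch '[-0.01,0.28,0,0,0,0,-0.02,0.56,0,0,0,0,-0.035,0.84,0,0,0,0]' >/dev/null
python3 -m inch '[-0.01,0.28,0,0,0,0,-0.02,0.56,0,0,0,0,-0.035,0.84,0,0,0,0]' >/dev/null
python3 -m inch '[-0.01,0.28,0,0,0,0,-0.02,0.56,0,0,0,0,-0.035,0.84,0,0,0,0]' >/dev/null
python3 -m inch '[-0.01,0.2,0,0,0,0.05,-0.02,0.4,0,0,0,0.1,-0.03,0.6,0,0,0,0.16,-0.035,0.75,0,0,0,0.22,-0.035,0.84,0,0,0,0.27,-0.035,0.84,0,0,0,0.32,-0.035,0.84,0,0,0,0.369,-0.035,0.84,0,0,0,0.369,-0.035,0.84,0,0,0,0.369]'
python3 - <<'E'
from h import *
go(.4706,.1875,.1,-.463+np.pi/2)
for n in("scene","top"): im=camera(n); cv2.imwrite(f"pics/{n}1.png",im[:,:,::-1])
a=cv2.imread("pics/scene1.png")[100:280,150:400]; cv2.imwrite("pics/held.png",cv2.resize(a,(800,576),interpolation=2))
E
```

```text
time: 6.02
position: [0.5044, -0.2798, 0.0983]
tool_rot: [-0.058, 0.998, 0.0, -0.0]
ft_force: [0.7, -0.3, -1.2]
grip_width: 0.0459
grip_force: 20.0
time: 6.35
position: [0.5056, -0.2808, 0.1395]
tool_rot: [-0.058, 0.998, -0.001, 0.002]
ft_force: [0.3, 0.4, -0.8]
grip_width: 0.046
grip_force: 20.0
time: 8.6
position: [0.4682, 0.1897, 0.1364]
tool_rot: [0.229, 0.974, -0.0, -0.001]
ft_force: [0.6, 0.1, -0.8]
grip_width: 0.0458
grip_force: 20.0
shift [-0.04  -0.011  0.455] turn [-0.001 -0.001  0.001] 8.6 [ 0.16  0.54  1.83  0.    0.78 -0.95]
```

View pics/held.png

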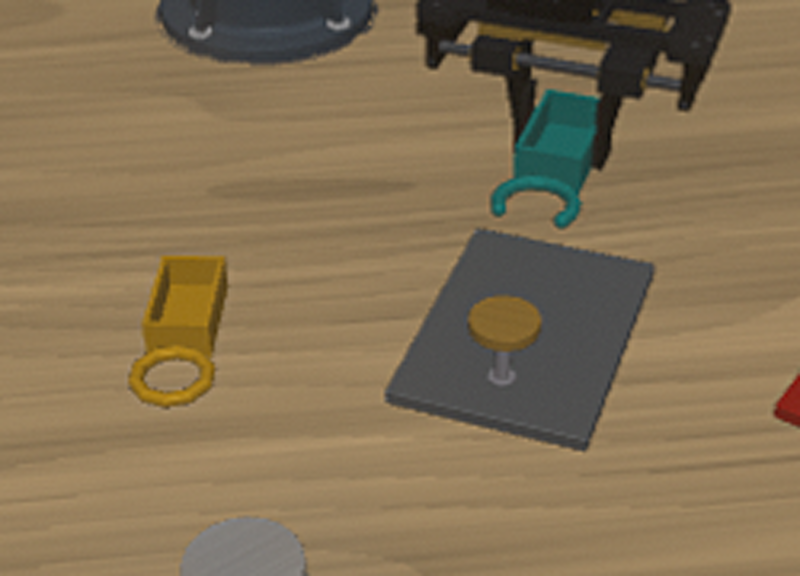

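The dish is held level: the teal C at crop (535,205) points along the tile to the post at (500,375), and the yellow dish is untouched. I'll lower to about 3 mm above the slate, on the bare side.

```bash
python3 -m inch '[-0.01,0,0.15,0,0,0,-0.02,0,0.35,0,0,0,-0.03,0,0.5,0,0,0,-0.03,0,0.6,0,0,0,-0.03,0,0.65,0,0,0]' >/dev/null
python3 -m inch '[0,0,0.15,0,0,0,0,0,0.3,0,0,0,0,0,0.45,0,0,0,0,0,0.53,0,0,0,0,0,0.55,0,0,0,0,0,0.55,0,0,0,0,0,0.55,0,0,0]'
python3 - <<'E'
from h import *
go(.4706,.1875,.0404,-.463+np.pi/2)
for n in("top","scene"):
    im=camera(n); r=cut_out(n,"open_dish_centre"); print(n,[(d["bbox"],round(d["conf"],2)) for d in r])
    hsv=cv2.cvtColor(im,cv2.COLOR_RGB2HSV); m=cv2.inRange(hsv,(80,90,40),(100,255,255))
    if n=="top": m[:,400:]=0
    else: m[:,:230]=0; m[:120]=0
    print(m.astype(bool).sum())
    big=cv2.resize(im,None,fx=S,fy=S); p=[.4706,.1875,-.463,.015]
    cv2.drawContours(big,cv2.findContours(render(n,dish(0),p),1,2)[0],-1,(255,0,255),2)
    u,v=proj(n,[[.50,.17,.02]])[0]*S; u,v=int(u),int(v)
    c=cv2.resize(big[v-200:v+200,u-270:u+270],(540,400))
    cv2.imwrite(f"pics/c_{n}.png",c[:,:,::-1])
a=[cv2.resize(cv2.imread(f"pics/c_{n}.png"),(400,296)) for n in("top","scene")]
cv2.imwrite("pics/low.png",cv2.resize(np.hstack(a),(800,296)))
E
```

```text
time: 9.7
position: [0.4722, 0.1884, 0.0418]
tool_rot: [0.23, 0.973, 0.0, 0.0]
ft_force: [-0.5, -0.6, -1.1]
grip_width: 0.0458
grip_force: 20.0
shift [ 0.013 -0.019  0.017] turn [ 0.  0. -0.] 9.7 [ 0.16  0.72  1.87  0.    0.56 -0.95]
top [([235.7, 216.9, 243.4, 229.5], 0.43)]
95
scene [([308.7, 162.5, 332.2, 210.8], 0.68)]
670
```

View pics/low.png

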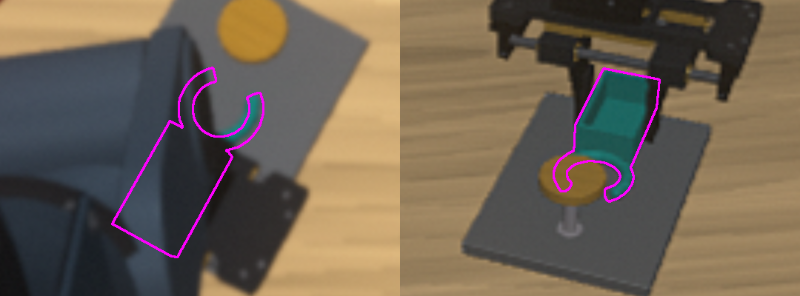

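The outlines of the held pose match the teal dish in both views, with the C at (225,110) in the left panel aimed at the knob at (253,28). I'll slide it 54 mm under the knob.

```bash
python3 -m inch '[-0.05,-0.005,0.005,0,0,0,-0.11,-0.01,0.01,0,0,0,-0.18,-0.015,0.01,0,0,0,-0.25,-0.02,0.01,0,0,0,-0.32,-0.02,0.01,0,0,0,-0.39,-0.02,0.01,0,0,0,-0.46,-0.02,0.01,0,0,0,-0.53,-0.02,0.01,0,0,0,-0.59,-0.02,0.01,0,0,0,-0.64,-0.02,0.01,0,0,0,-0.675,-0.02,0.01,0,0,0,-0.675,-0.02,0.01,0,0,0,-0.675,-0.02,0.01,0,0,0]'
python3 -c "
from h import *
go(.5197,.1629,.0376,-.463+np.pi/2)
im=camera('scene');u,v=proj('scene',[[.55,.15,.02]])[0].astype(int)
cv2.imwrite('pics/slid.png',cv2.resize(im[v-50:v+50,u-66:u+66],(792,600),interpolation=2)[:,:,::-1])"
```

```text
time: 10.98
position: [0.5194, 0.1627, 0.0405]
tool_rot: [0.23, 0.973, -0.0, -0.0]
ft_force: [0.4, -0.5, -0.8]
grip_width: 0.0458
grip_force: 20.0
shift [-0.003  0.004  0.036] turn [-0.    -0.    -0.001] 10.9833 [ 0.1   0.74  1.78  0.    0.62 -1.01]
```

View pics/slid.png

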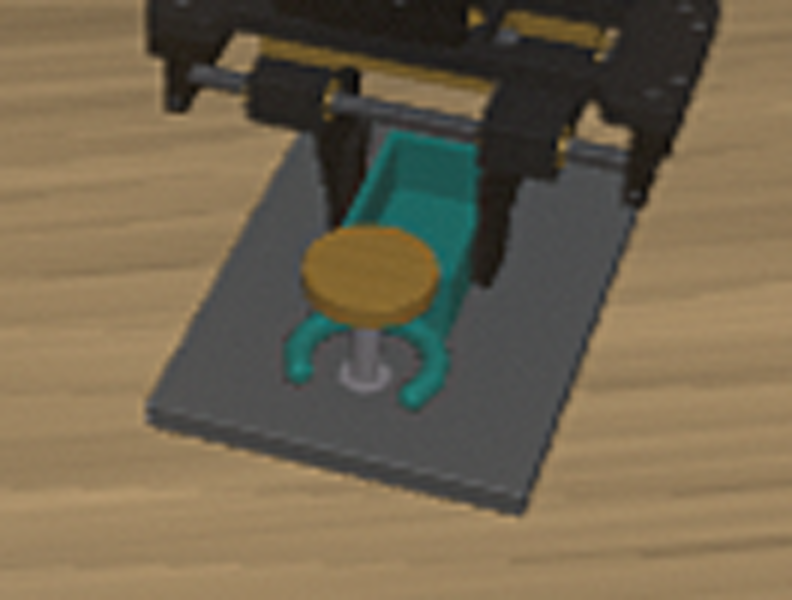

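The C is under the knob with the post between its arms. The post foot is at crop (365,377) and the tips at (300,370) and (412,398). I'll check numerically how deep it sits.

```bash
python3 - <<'E'
from h import *
u,v=proj('scene',[[.55,.15,.02]])[0].astype(int)
c=lambda P:((proj('scene',P)-[u-66,v-50]+.5)*6-.5).round()
F=[.5788,.1334]; R=np.array([[.8947,.4467],[-.4467,.8947]])
print("post foot",c([[*F,.012]]),"knob",c([[*F,.064]]))
th=np.arctan2(16,19)
for z in(.0153,.012):
  for off in(0,-.006): print(z,off,"tips",[c([[*(np.array(F)+R@[off+.019,s*.016]),z+.005]])[0] for s in(-1,1)],"C back outer top",c([[*(np.array(F)+R@[off-.025,0]),z+.01]]))
E
```

```text
post foot [[369. 375.]] knob [[374. 263.]]
0.0153 0 tips [array([311., 381.]), array([398., 401.])] C back outer top [[390. 304.]]
0.0153 -0.006 tips [array([316., 370.]), array([403., 390.])] C back outer top [[395. 294.]]
0.012 0 tips [array([311., 388.]), array([397., 408.])] C back outer top [[390. 311.]]
0.012 -0.006 tips [array([316., 377.]), array([402., 397.])] C back outer top [[394. 301.]]
```

```bash
python3 -m inch '[-0.015,0,0,0,0,0,-0.03,0,0,0,0,0,-0.04,0,0.01,0,0,0,-0.04,0,0.02,0,0,0,-0.04,0,0.03,0,0,0,-0.04,0,0.04,0,0,0,-0.04,0,0.04,0,0,0]'
python3 -m inch '[0,0,0,0,0,0,0,0,0,0,0,0,0,0,0,0,0,0,0,0,0,0,0,0,0,0,0,0,0,0]' 75
python3 -m inch '[0,0,-0.05,0,0,0,0,0,-0.15,0,0,0,0,0,-0.3,0,0,0,0,0,-0.5,0,0,0,0,0,-0.75,0,0,0,0,0,-1,0,0,0]' >/dev/null
python3 -m inch '[0.2,0,-0.3,0,0,0,0.45,0,-0.6,0,0,0,0.7,0,-0.8,0,0,0,1,0,-1,0,0,0,1,0,-1,0,0,0]' >/dev/null
python3 -m inch '[0,0.4,0,0,0,0,0,0.8,0,0,0,0,0,1,0,0,0,0]' >/dev/null
python3 -m inch '[0,0.4,0,0,0,0,0,0.8,0,0,0,0,0,1,0,0,0,0,0,1,0,0,0,0]'
python3 - <<'E'
from h import *
o=[]
for n in("top","scene"):
    im=camera(n); big=cv2.resize(im,None,fx=S,fy=S)
    r=cut_out(n,"open_dish_centre"); print(n,[(d["bbox"],round(d["conf"],2)) for d in r])
    p=np.array([.5788,.1334])-.066*np.array([.8947,-.4467])
    h=[(c[0][0],c) for c in ()]
    M=r[0]["region"]
    # fit one view with the knob's pixels ignored via dish box only is avoided; draw the nominal pose instead
    cv2.drawContours(big,cv2.findContours(render(n,dish(0),[*p,-.463,.012]),1,2)[0],-1,(255,0,255),1)
    u,v=(proj(n,[[.54,.15,.02]])[0]*S).astype(int)
    o.append(cv2.resize(big[v-200:v+200,u-200:u+200],(400,400)))
cv2.imwrite("pics/end.png",np.hstack(o)[:,:,::-1])
E
```

```text
time: 11.62
position: [0.5223, 0.1613, 0.0374]
tool_rot: [0.23, 0.973, -0.0, -0.0]
ft_force: [-0.2, -0.0, 0.5]
grip_width: 0.0459
grip_force: 20.0
time: 12.03
position: [0.5224, 0.1613, 0.0374]
tool_rot: [0.23, 0.973, 0.0, 0.0]
ft_force: [-0.1, -0.0, 0.7]
grip_width: 0.0705
grip_force: 0.0
time: 13.53
position: [0.5246, 0.3432, 0.1976]
tool_rot: [0.229, 0.973, 0.002, 0.002]
ft_force: [-0.3, -0.1, 0.2]
grip_width: 0.0749
grip_force: 0.0
top [([214.2, 190.9, 260.8, 241.7], 0.64), ([329.6, 203.2, 358.4, 269.7], 0.2)]
scene [([292.5, 181.0, 330.8, 227.9], 0.63)]
```

View pics/end.png

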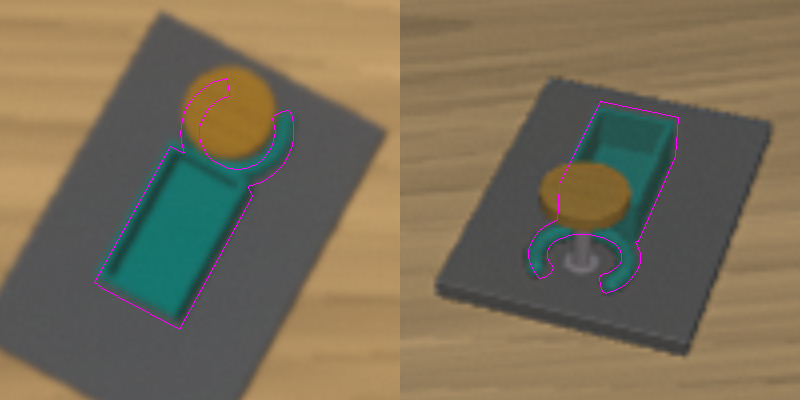

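The teal dish lies on the nominal outline in both views: the post foot, at (580,263) in the right panel, is well inside the C, the dish is flat on the slate, and the gripper is clear.

```bash
python3 -m inch '[0,0,0,0,0,0,0,0,0,0,0,0,0,0,0,0,0,0]' >/dev/null; python3 -c "
from rig import *
print(hand_in())"
```

```text
the job is handed in; nothing more can be done
None
```

The job is handed in: the teal dish is released and lies flat on the bare part of the slate with the post well inside its C, and the yellow dish was not touched, though `hand_in()` reported no verdict.

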